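# Empty the gate pan of drilled plates into the bin

### The job

Lower the hinged gate at the end of the steel pan on the tipping stand. Then lift the pan by its handle to tip it, so that all three drilled plates slide out over the gate into the bin, and lower the pan gently back to level and let go.

Things in the scene. Friction and masses are not known exactly. Their poses are not given: they have to be found in the camera images.
- gate (a joint): end gate's angle to the pan, rad: 0 upright (shut; may start slightly ajar), 1.57 fully lowered, in line with the pan floor (its stop). Steel plate 120 wide x 50 high x 3 mm, hinged along its lower edge across the pan's one open end. Light friction holds it upright; pushed outward near the top (1 N) past some 30 degrees it falls open by its weight and stays down
- pan (a joint): pan's tip angle, rad: 0 level (on its stop), grows as the handle end is lifted, stop at 0.8. Pan inside 200 long x 116 wide, walls 40 high on three sides, 0.9 kg; it swings about the gate's hinge axis between two uprights 140 mm apart that rise 10 mm above its floor. Let go, it falls back. Lifting takes 5 N at the handle; about 0.6 empties it
- gate_lip (a point): middle of the gate's top edge. With the gate upright, the hinge axis (also the pan's pivot) lies 50 mm straight below it, 115 mm above the table and 1.5 mm below the top of the pan floor; x runs along the hinge, y points into the pan towards the handle, z up
- pan_grip (a point): where to grip the pan's handle: on the axis of a round black bar, 16 mm diameter, 100 mm long, sticking straight out of the end wall opposite the gate; 52 mm from that wall, 48 mm from the free end; 255 mm from the hinge axis along the pan and 25 mm above it (140 mm above the table when level). y points along the bar away from the gate, x across the pan, z up from its floor
- bin_in (a point): centre of the inner floor of the bin for the plates: open bare sheet-metal box 180 x 180 x 60 mm high, walls 3 mm, fixed on the table below the gate end of the pan. x and y run along its sides, z up
- plate_a_center (a point): square drilled steel plate, 36 x 36 x 10 mm, 14 mm hole, about 95 g; the point is its centre. It lies flat on the floor of the pan at the start, at least 65 mm from the gate. Bare steel on the bare steel pan: it starts to slide when the pan is tipped between 12 and 20 degrees
- plate_b_center (a point): the same kind of plate as plate_a, its centre
- plate_c_center (a point): the same kind of plate as plate_a, its centre
Not all that is in view belongs to the job. What is shaped like the part that bears plate_c_center but brown is not meant.

How it is judged (in metres and radians):
On the way, in this order (a step that is already met when the one before it is completed fails the run):
1. the gate is lowered (past 1.3 rad) while the pan is still level (under 0.1 rad) and the three plates are still in it (value of joint gate above 1.3 rad and value of joint pan below 0.1 rad and y of each of plate_a_center, plate_b_center, plate_c_center in the frame of pan_grip above -0.255 m), for 0.2 s.
2. the pan is tipped (over 0.2 rad) with the gate down, and all three plates have slid out past the gate hinge (value of joint gate above 1.2 rad and value of joint pan above 0.2 rad and y of each of plate_a_center, plate_b_center, plate_c_center in the frame of pan_grip below -0.255 m), for 0.05 s.
At the end, for the whole second after the job is handed in: all three plates lie at rest inside the bin (centres within its walls and below its rim), and the pan is back level within 0.08 rad; the gate may stay down (x of plate_a_center in the frame of bin_in between -0.09 and 0.09 m and y of plate_a_center in the frame of bin_in between -0.09 and 0.09 m and z of plate_a_center in the frame of bin_in between -0.005 and 0.05 m and x of plate_b_center in the frame of bin_in between -0.09 and 0.09 m and y of plate_b_center in the frame of bin_in between -0.09 and 0.09 m and z of plate_b_center in the frame of bin_in between -0.005 and 0.05 m and x of plate_c_center in the frame of bin_in between -0.09 and 0.09 m and y of plate_c_center in the frame of bin_in between -0.09 and 0.09 m and z of plate_c_center in the frame of bin_in between -0.005 and 0.05 m and linear speed of each of plate_a, plate_b, plate_c below 0.02 m/s and value of joint pan below 0.08 rad); the robot touches nothing.
It fails at once if the pan is tipped (over 0.2 rad) while the gate is not lowered (under 1.0 rad) (value of joint pan above 0.2 rad and value of joint gate below 1 rad).
It fails at once if the pan is dropped: it swings down faster than 2.5 rad/s (velocity of joint pan below -2.5 rad/s).
It also fails if it takes over 56 s, if anything falls off the work surface, if the arm or the gripper's body presses on something with over 40 N, if the wrist force passes 120 N, or if a joint passes its speed limit or range.

### The arm

A 6-joint arm with a two-finger parallel gripper is mounted at the origin on the work surface. World frame = base frame: x ahead of the robot, y to its left, z up, the work surface at z = 0. Lengths are in mm, angles in degrees, forces in N, time in s.
With the tool pointing down it reaches from about 350 to 850 mm from the base axis. Payload 8.1 kg.
Tool frame: the origin (TCP) lies on the centre line of the jaws, within the pads' length; the fingertips stand r.tip_extent ahead of it and the grasp point (between the pads) lies 8 mm behind it (r.tip_extent is the distance from the TCP to the fingertips, in mm); z points along the fingers, y is the direction in which the jaws open and shut (so a half turn about z gives the same grasp; the last joint's range is limited). The gripper opens to 85 mm and grips with 20 to 120 N. Pads are 22 mm wide; open, the fingers measure 114 mm over their backs; the gripper's body (76 mm by 85 mm) begins 54 mm behind the grasp point. The pads swing forward as they close: fully open they stand 13 mm farther back than shut.
Start: joints at [-4.893, 7.471, 85.268, -0, 87.261, -4.893], TCP at [600.004, 0.022, 242.292] pointing down, gripper open.
Joint ranges: [-169.43, 169.43], [-51.17, 129.36], [1.28, 143.12], [-76.62, 256.62], [0, 156.53], [-152.29, 152.29]. Speed limits (degrees/s): [136.94, 136.94, 159.86, 180, 180, 180].

### API

Orientations are given as [roll, pitch, yaw] about the fixed x, y, z axes, in that order (R = Rz(yaw) Ry(pitch) Rx(roll)).
In Python, from bench import sense, optics, hand_in, spotter, r gives the robot as it stands.
- The arm moves only by the tool apply_moves, never from a script. Its argument "series" is a list of rows, each a list of 3 entries, a list of its own where there are three numbers: the opening, from 0 (shut) to 1 (fully open), then the shift along the world's x, y, z in m, then the turn about the world's z in rad. In form: [[grip, [x, y, z], turn], ...]. A call has 1 to 5 rows; each row is the pose to reach, as a shift and turn from the pose measured when the call began; what a row does not reach only later rows make up. A row lasts 1/8 s, in which the tool goes at most 62.5 mm and 10.7 degrees, less where a joint would pass 70% of its speed; a pose out of reach is approached as far as the arm can. A call with a gripper value outside its range is refused whole. The fingers move at their own pace and stop on an object; "grip_force" is the grip in N (left out, the last holds). Time passes only in rows, so rows that repeat a pose let the fingers close. It gives the time, the measured TCP pose, the force and the opening at its end, in the units of the state.
- sense(): the state, without advancing time (a new reading comes with each control period).
- optics.snapshot(name): name is "scene" or "side" or "wrist"; returns a dict with "color" (480x640x3 uint8, blue, green, red), "intrinsics" (3x3 intrinsics, pixels), "distortion" ([k1, k2, p1, p2, k3] as OpenCV has them; the pictures are not rectified), "rvec" (rotation vector, rad) and "tvec" (3), from world to camera coordinates, as OpenCV has them. Camera axes: x right, y down, z forward; pixel columns grow to the right and rows downward; lengths in mm; the calibration is good to about 2 mm. A picture is of the moment at which its call begins. There is no depth.
- hand_in(): hands the job in, once; it reports no verdict.
Trained networks look in a picture, given as the dict that the camera call returned (one of the last four; its "shot" number tells which), for a name from the list of things; names that differ only in an ending like _2 or _b are one class to them, and where a whole thing is asked for, a point or a joint stands for the part that bears it (a point fixed in the world has none). Each returns a list of dicts, best first, with "p" (0 to 1); they miss things now and then, are a little off and sometimes report something else, mostly with a low value. They report only what shows in the picture. A call takes as long as a camera call. They do not tell look-alikes from the thing itself.
- spotter.search_frame(picture, query): "xyz" ([x, y, z] in mm, in the coordinates of the camera as it stood for that picture, good to about 4 mm: the middle of the surface that is visible of it).
- spotter.masks_of(picture, query): "mask" (480x640 bool, what is visible of it).
The state is a dict: "time": time; "joint_pos": joint angles; "qd": joint speeds; "joint_efforts": joint torques, N m; "tool_pos": TCP position; "tcp_rot": TCP orientation; "ft_force": force on the tool from outside, world axes, zero at the start; "wrist_torque": the same for the moment, N m; "finger_gap": finger opening in mm.
Only numpy, scipy, OpenCV 4.12 (cv2) and the standard library are available. Lean on these libraries where they do the work, as an engineer would, in place of code of your own. Each camera call takes 0.05 s, during which the arm holds its last target.

## Working session

There is one attempt and no reset: what is moved stays moved. The work goes in short steps, Python scripts to look and compute and a tool call to move; the robot and the scene stay as the last step left them, time stands still between calls to the robot, and variables do not carry over. Pictures are saved under pics/ and viewed, and the job is handed in when it is done.

Besides the shell and the picture viewer there is one more tool, called after ">>>" by a JSON object that holds its "method" and its "body". apply_moves: Moves the arm, as the interface text tells. Its arguments: {"type":"object","properties":{"series":{"type":"array"},"grip_force":{"type":"number"}},"required":["series"]}

```bash
ls; mkdir -p pics
cat > h.py <<'E'
import numpy as np, cv2
from bench import sense, optics, hand_in, spotter, r
def w(pic,p):
    R=cv2.Rodrigues(np.array(pic["rvec"],float))[0]
    return R.T@(np.array(p,float)-np.array(pic["tvec"],float).ravel())
def proj(pic,P):
    return cv2.projectPoints(np.array(P,float).reshape(-1,1,3),np.array(pic["rvec"],float),np.array(pic["tvec"],float),np.array(pic["intrinsics"],float),np.array(pic["distortion"],float))[0].reshape(-1,2)
E
python3 - <<'E'
from h import *
print(sense(), r.tip_extent)
for n in ["scene","side"]:
    p=optics.snapshot(n); cv2.imwrite(f"pics/{n}0.png",p["color"])
    for q in ["gate","pan","gate_lip","pan_grip","plate_a_center","bin_in"]:
        for d in spotter.search_frame(p,q)[:5]:
            c=np.array(d["xyz"]); W=w(p,c); print(n,q,round(d["p"],2),W.round(0),proj(p,W).round(0))
E
```

```text
pics
{'time': 0.0, 'joint_pos': array([-4.89289392e+00,  7.51556111e+00,  8.53297988e+01, -1.31371766e-03,
        8.72604015e+01, -4.89453174e+00]), 'qd': array([-0.04929709,  0.0433288 ,  0.02005629,  0.06396172,  0.04498571,
        0.08274366]), 'joint_efforts': array([-1.90700346e-03, -5.69404185e+01, -5.00557995e+01, -2.19391650e-04,
        1.44415747e-02,  7.24149572e-05]), 'tool_pos': array([5.99473174e+02, 6.10435467e-02, 2.41234700e+02]), 'tcp_rot': array([-1.79894512e+02, -7.71643633e-03,  9.00016947e+01]), 'ft_force': array([0.0113762 , 0.39806667, 0.53153483]), 'wrist_torque': array([-0.00014288, -0.06711075,  0.00047231]), 'finger_gap': 85.42002614228545} 11.0
scene pan 0.55 [576.  64. 126.] [[333. 223.]]
scene gate_lip 0.66 [554. -29. 149.] [[295. 189.]]
scene pan_grip 0.59 [578.  62. 126.] [[331. 224.]]
scene plate_a_center 0.81 [568.  83. 124.] [[344. 225.]]
scene bin_in 0.7 [ 545. -188.    9.] [[238. 207.]]
side gate 0.63 [558. -31. 148.] [[385. 205.]]
side pan 0.86 [588.  63. 133.] [[338. 241.]]
side gate_lip 0.79 [557. -34. 147.] [[386. 205.]]
side pan_grip 0.57 [603. 122. 127.] [[309. 265.]]
side pan_grip 0.56 [588.  65. 134.] [[337. 242.]]
side plate_a_center 0.87 [565.  73. 122.] [[349. 256.]]
side bin_in 0.88 [ 483. -176.   29.] [[450. 231.]]
```

View pics/scene0.png

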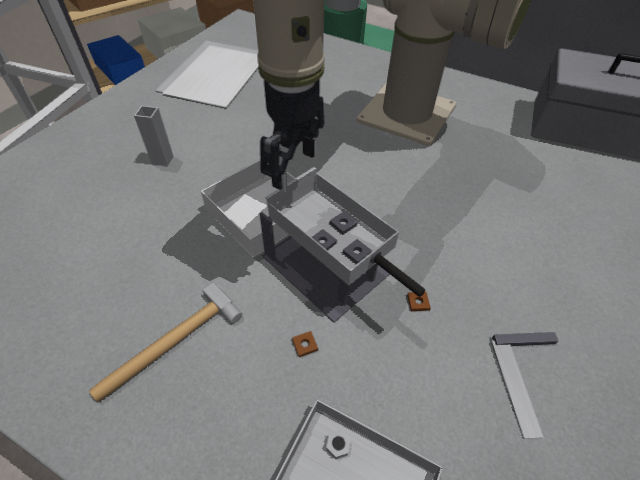

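View pics/side0.png

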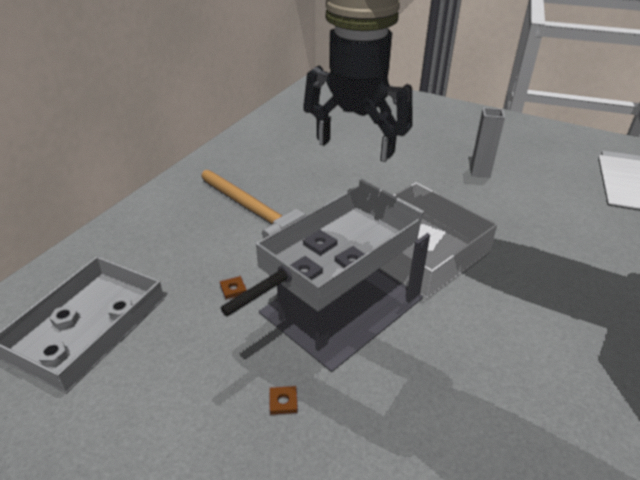

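Scene: the pan on its stand has its handle running to about (422,291), with three dark plates in it at (343,222), (324,240) and (357,251). The gate is behind the gripper at about (295,189), and the bin is at (240,205). The brown look-alikes on the table, at (419,301) and (305,344), are not meant. I'll enlarge and fit the geometry.

Run:
```python
import cv2
a=cv2.imread("pics/scene0.png")[145:325,190:440]; cv2.imwrite("pics/sc1.png",cv2.resize(a,None,fx=3.2,fy=3.2,interpolation=cv2.INTER_CUBIC))
a=cv2.imread("pics/side0.png")[165:345,215:465]; cv2.imwrite("pics/sd1.png",cv2.resize(a,None,fx=3.2,fy=3.2,interpolation=cv2.INTER_CUBIC))
```

```text
(no output)
```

View pics/sc1.png

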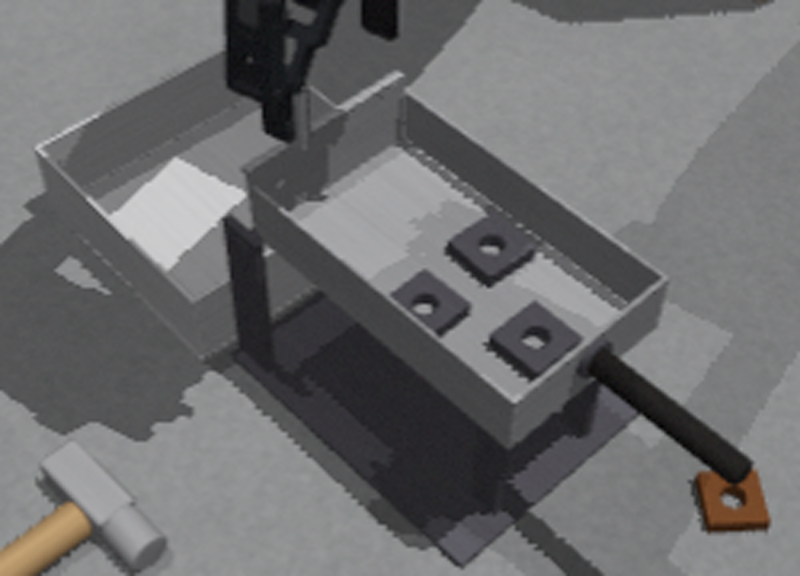

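View pics/sd1.png

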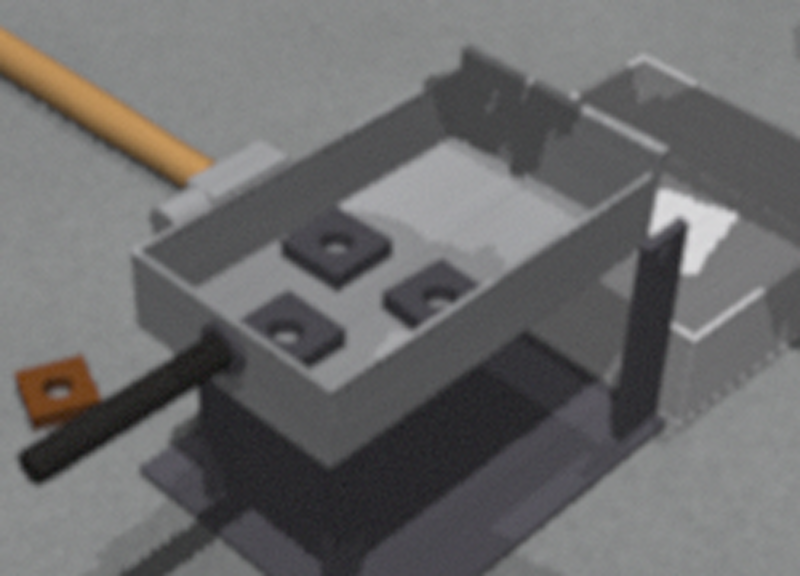

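```bash
cat > fit.py <<'E'
from h import *
from scipy.optimize import least_squares
def T(q,L):
    x,y,th=q[:3]; L=np.atleast_2d(L); c,s=np.cos(th),np.sin(th)
    return np.stack([x+c*L[:,0]-s*L[:,1],y+s*L[:,0]+c*L[:,1],115+L[:,2]],1)
E
python3 - <<'E'
from fit import *
ps=optics.snapshot("scene"); pd=optics.snapshot("side")
W=60
Ls=[[W,203,41.5],[-W,203,41.5],[0,303,25],[0,205,25]]
us=[[350.3,270.9],[398.4,232.5],[421.3,291.9],[376,257.5]]
Ld=[[W,203,41.5],[-W,203,41.5],[0,303,25],[0,205,25]]
ud=[[256.6,243.1],[318.8,286.3],[225.9,310.9],[284.4,273.8]]
f=lambda q:np.r_[(proj(ps,T(q,Ls))-us).ravel(),(proj(pd,T(q,Ld))-ud).ravel()]
s=least_squares(f,[555,-30,-0.2]); q=s.x; print(q,np.degrees(q[2])); print(s.fun.reshape(-1,2).round(1))
np.save("q.npy",q)
print("grip",T(q,[0,255,25]),"lip",T(q,[0,0,50]), "tip",T(q,[0,303,25]))
for n,p in(("s",ps),("d",pd)):
    im=p["color"].copy()
    P=[[60,203,41.5],[-60,203,41.5],[-60,0,41.5],[60,0,41.5],[60,203,41.5],[60,203,0],[60,0,0],[60,0,50],[-60,0,50],[-60,0,0],[60,0,0]]
    u=proj(p,T(q,P)); o=np.array([190,145]) if n=="s" else np.array([215,165])
    a=cv2.resize(im[o[1]:o[1]+180,o[0]:o[0]+250],None,fx=3.2,fy=3.2)
    cv2.polylines(a,[((u-o)*3.2).astype(np.int32)],False,(0,255,0),1)
    u=proj(p,T(q,[[0,255,25],[0,303,25]])); cv2.polylines(a,[((u-o)*3.2).astype(np.int32)],False,(0,0,255),1)
    cv2.imwrite(f"pics/fit_{n}.png",a)
    for d in spotter.search_frame(p,"plate_a_center")[:6]: print(d["p"],w(p,d["xyz"]).round())
    for d in spotter.search_frame(p,"bin_in")[:6]: print(d["p"],w(p,d["xyz"]).round())
E
```

```text
[ 5.56108024e+02 -3.23078577e+01 -2.92142041e-01] -16.738505964487764
[[ 0.  -1.8]
 [ 0.1 -2.8]
 [ 1.  -0.1]
 [-1.  -2.1]
 [-1.4 -1.1]
 [-0.4 -0.3]
 [-2.3  1. ]
 [ 0.2 -0.5]]
grip [[629.54908619 211.88757714 140.        ]] lip [[556.10802408 -32.3078577  165.        ]] tip [[643.37328611 257.85377664 140.        ]]
0.59 [567.  80. 128.]
0.91 [ 544. -185.   10.]
0.37 [557. -32. 149.]
0.59 [557. -32. 145.]
0.56 [565.  74. 121.]
0.89 [ 484. -176.   27.]
0.44 [584.  67. 134.]
```

View pics/fit_s.png

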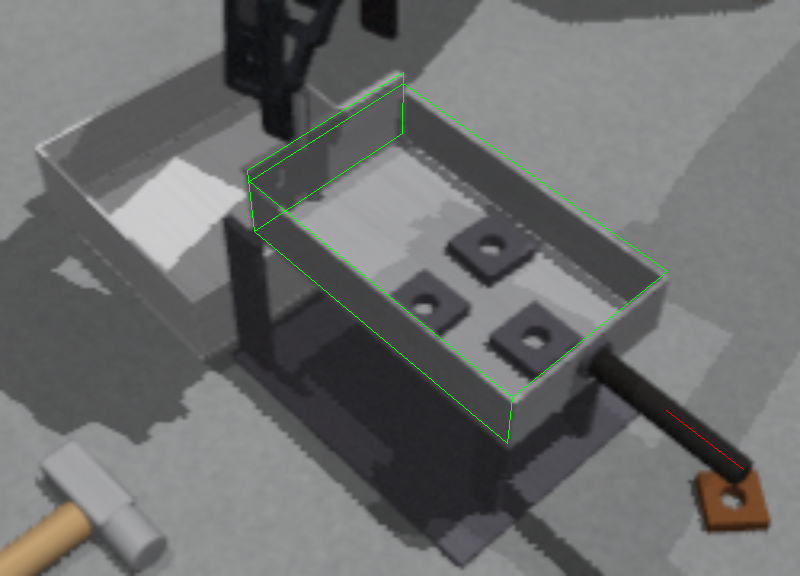

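View pics/fit_d.png

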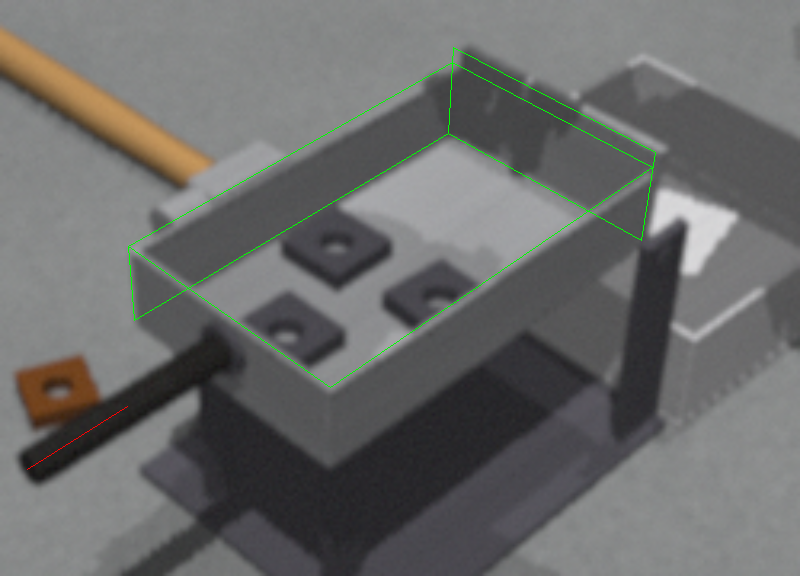

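The model fits within about 3 px. First I'll close the fingers and enter the pan just behind the gate.

>>> {"method": "apply_moves", "body": {"series": [[0,[-0.035,-0.003,0],-0.15],[0,[-0.035,-0.003,0],-0.292],[0,[-0.035,-0.003,-0.03],-0.292],[0,[-0.035,-0.003,-0.06],-0.292],[0,[-0.035,-0.003,-0.07],-0.292]], "grip_force": 30}}

```text
time: 1.62
tool_pos: [563.7, -2.8, 170.1]
tcp_rot: [-179.8, 0.0, 73.3]
ft_force: [0.5, 0.6, 0.4]
finger_gap: 0.1
```

Run:
```python
from h import *
s=sense(); print(s["tool_pos"],s["tcp_rot"],s["finger_gap"],s["ft_force"])
p=optics.snapshot("scene"); cv2.imwrite("pics/s2.png",cv2.resize(p["color"][80:330,150:450],None,fx=2.5,fy=2.5))
p=optics.snapshot("side"); cv2.imwrite("pics/d2.png",cv2.resize(p["color"][100:350,215:515],None,fx=2.5,fy=2.5))
```

```text
[563.67549438  -2.84468317 170.10732822] [-1.79804358e+02  3.87632870e-02  7.32704972e+01] 0.12672049940042718 [0.46197363 0.55686812 0.44521624]
```

View pics/s2.png

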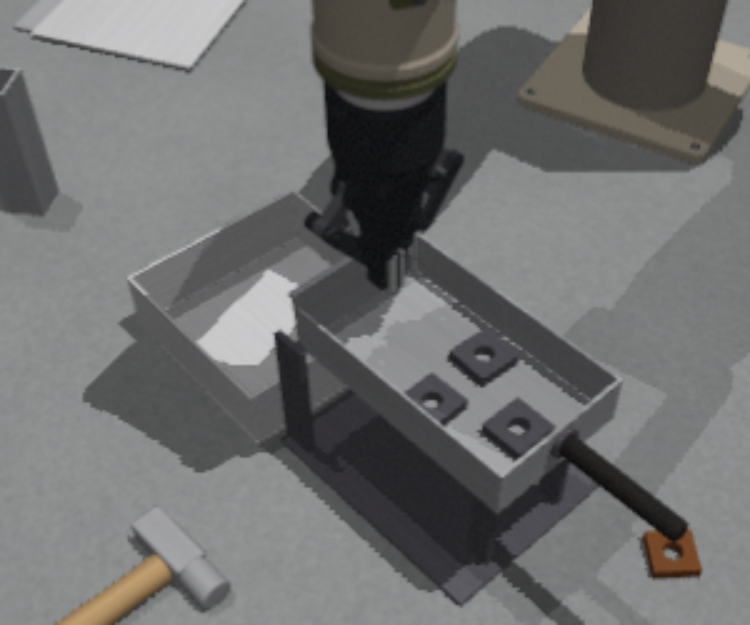

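View pics/d2.png

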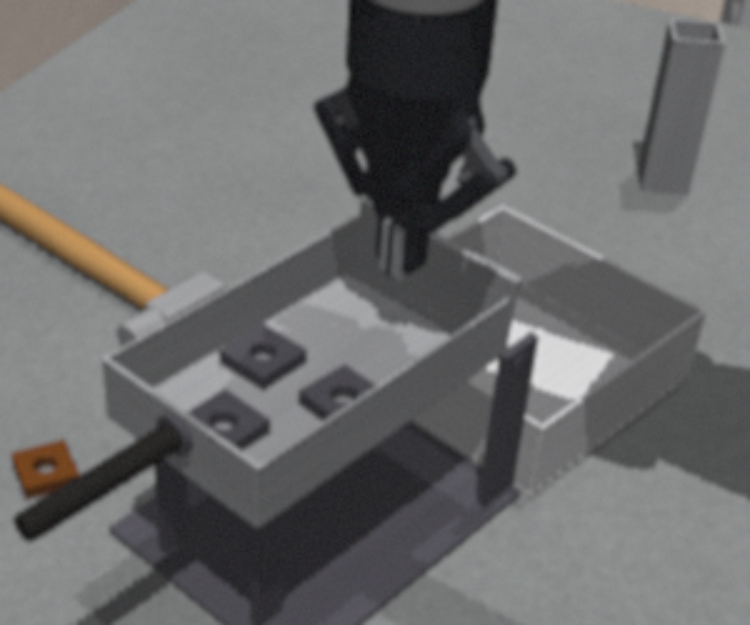

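The tips are inside the pan behind the gate, at about (390,275) in both crops. Next I'll push outward.

>>> {"method": "apply_moves", "body": {"series": [[0,[0,0,-0.009],0],[0,[-0.004,-0.013,-0.009],0],[0,[-0.009,-0.029,-0.009],0],[0,[-0.013,-0.043,-0.009],0],[0,[-0.017,-0.057,-0.009],0]]}}

```text
time: 2.35
tool_pos: [547.1, -61.4, 162.7]
tcp_rot: [-179.9, 0.0, 73.2]
ft_force: [0.3, 0.4, -0.6]
finger_gap: 0.1
```

>>> {"method": "apply_moves", "body": {"series": [[0,[-0.005,-0.015,0],0],[0,[-0.006,-0.019,0],0],[0,[-0.006,-0.019,0.03],0],[0,[-0.006,-0.019,0.08],0],[0,[-0.006,-0.019,0.12],0]]}}

```text
time: 2.98
tool_pos: [541.2, -80.3, 284.6]
tcp_rot: [-180.0, 0.0, 73.2]
ft_force: [0.9, -0.1, 0.5]
finger_gap: -0.2
```

Run:
```python
from h import *
s=sense(); print(s["time"],s["tool_pos"],s["tcp_rot"],s["finger_gap"],s["ft_force"])
p=optics.snapshot("scene"); cv2.imwrite("pics/s3.png",cv2.resize(p["color"][80:330,150:450],None,fx=2.5,fy=2.5))
p=optics.snapshot("side"); cv2.imwrite("pics/d3.png",cv2.resize(p["color"][100:350,215:515],None,fx=2.5,fy=2.5))
```

```text
2.975 [541.21810581 -80.3417308  284.61897361] [-1.79968449e+02  1.45152400e-02  7.32330179e+01] -0.15476822569087084 [ 0.86149596 -0.10785058  0.48956355]
```

View pics/s3.png

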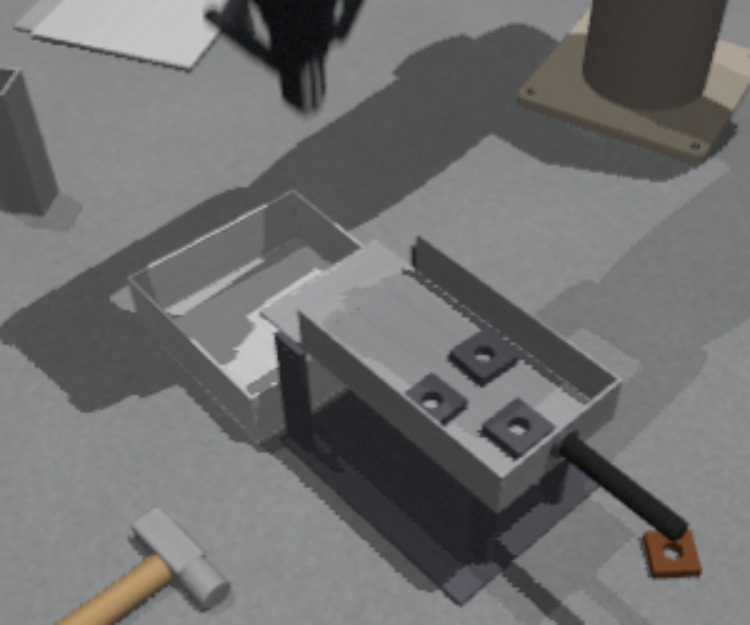

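View pics/d3.png

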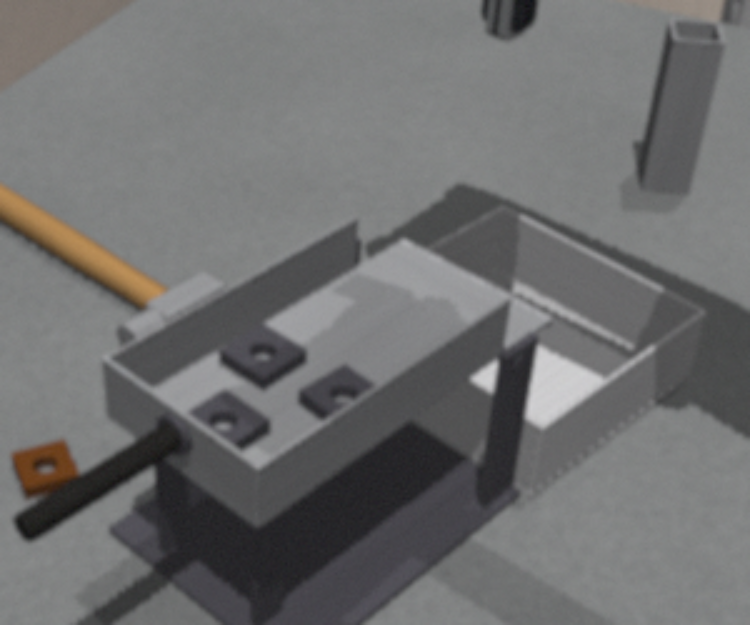

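The gate lies flat in line with the floor (345,280 in the scene crop), and the plates haven't moved. Next I'll move above the handle and open the gripper.

>>> {"method": "apply_moves", "body": {"series": [[0,[0.016,0.055,0],0],[0.5,[0.034,0.11,0],0],[0.6,[0.052,0.17,0],0],[0.6,[0.07,0.23,-0.02],0],[0.6,[0.088,0.285,-0.04],0]]}}

```text
time: 3.7
tool_pos: [631.2, 204.4, 248.7]
tcp_rot: [179.5, -0.0, 73.3]
ft_force: [0.7, 0.1, 1.0]
finger_gap: 51.3
```

>>> {"method": "apply_moves", "body": {"series": [[0.6,[0,0.01,-0.02],0],[0.6,[0,0.01,-0.04],0],[0.6,[0,0.01,-0.05],0]]}}

```text
time: 4.08
tool_pos: [630.3, 212.8, 196.6]
tcp_rot: [179.6, 0.1, 73.2]
ft_force: [-0.1, -0.6, 0.2]
finger_gap: 51.3
```

Run:
```python
from fit import *
s=sense(); print(s["time"],s["tool_pos"],s["tcp_rot"],s["finger_gap"],s["ft_force"])
q=np.load("q.npy"); g=T(q,[[0,255,25]])[0]; print(g-s["tool_pos"])
for n in ["wrist","side","scene"]:
    p=optics.snapshot(n); im=p["color"].copy()
    cv2.polylines(im,[proj(p,T(q,[[0,205,25],[0,255,25],[0,303,25]])).astype(np.int32)],False,(0,0,255),1)
    cv2.imwrite(f"pics/{n}4.png",im)
```

```text
4.075 [630.30907006 212.8359308  196.59189549] [1.79649056e+02 8.00910017e-02 7.31997667e+01] 51.30973444466112 [-0.05873785 -0.60162464  0.15915615]
[ -0.75998388  -0.94835367 -56.59189549]
```

View pics/wrist4.png

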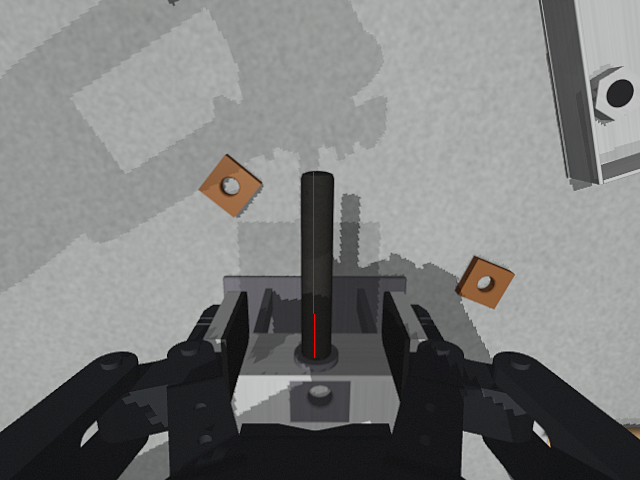

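View pics/side4.png

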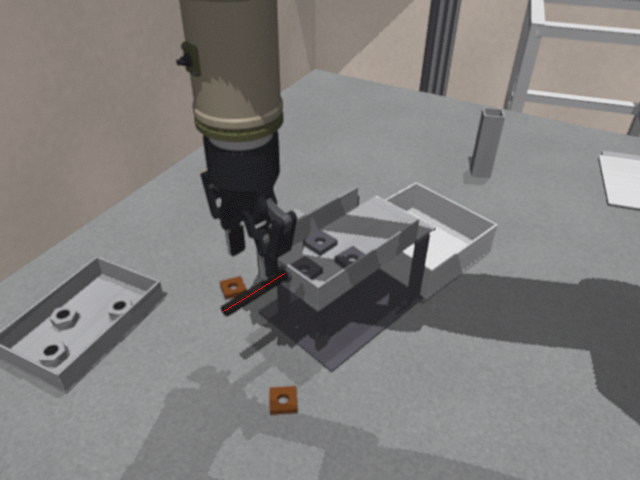

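The handle is centred between the fingers (317, 260 in the wrist view). I'll go down and grip lightly.

>>> {"method": "apply_moves", "body": {"series": [[0.6,[0,0,-0.025],0],[0.6,[0,0,-0.05],0],[0.6,[0,0,-0.064],0],[0,[0,0,-0.064],0],[0,[0,0,-0.064],0]], "grip_force": 30}}

```text
time: 4.85
tool_pos: [631.7, 212.9, 136.2]
tcp_rot: [179.5, -0.1, 73.1]
ft_force: [-22.4, 5.1, 4.4]
finger_gap: 15.7
```

>>> {"method": "apply_moves", "body": {"series": [[0,[0,0,0],0],[0,[0,0,0],0]]}}

```text
time: 5.1
tool_pos: [631.4, 213.0, 136.4]
tcp_rot: [179.5, -0.0, 73.1]
ft_force: [-3.9, -0.9, -3.4]
finger_gap: 14.7
```

Run:
```python
from fit import *
s=sense(); print(s["time"],s["tool_pos"],s["tcp_rot"],s["finger_gap"],s["ft_force"])
th=np.load("q.npy")[2]
for t in np.arange(0,.71,.05):
    dy=255*np.cos(t)-25*np.sin(t)-255; dz=255*np.sin(t)+25*np.cos(t)-25
    print(round(t,2),[round(v/1000,4) for v in (-np.sin(th)*dy,np.cos(th)*dy,dz)])
p=optics.snapshot("wrist"); cv2.imwrite("pics/w5.png",p["color"])
```

```text
5.1 [631.42898215 213.0019922  136.37554169] [ 1.79513841e+02 -4.92872963e-02  7.31417831e+01] 14.709490001531593 [-3.92247711 -0.93218378 -3.38752681]
0.0 [np.float64(0.0), np.float64(0.0), np.float64(0.0)]
0.05 [np.float64(-0.0005), np.float64(-0.0015), np.float64(0.0127)]
0.1 [np.float64(-0.0011), np.float64(-0.0036), np.float64(0.0253)]
0.15 [np.float64(-0.0019), np.float64(-0.0063), np.float64(0.0378)]
0.2 [np.float64(-0.0029), np.float64(-0.0096), np.float64(0.0502)]
0.25 [np.float64(-0.0041), np.float64(-0.0135), np.float64(0.0623)]
0.3 [np.float64(-0.0054), np.float64(-0.018), np.float64(0.0742)]
0.35 [np.float64(-0.0069), np.float64(-0.023), np.float64(0.0859)]
0.4 [np.float64(-0.0086), np.float64(-0.0286), np.float64(0.0973)]
0.45 [np.float64(-0.0104), np.float64(-0.0347), np.float64(0.1084)]
0.5 [np.float64(-0.0124), np.float64(-0.0414), np.float64(0.1192)]
0.55 [np.float64(-0.0146), np.float64(-0.0485), np.float64(0.1296)]
0.6 [np.float64(-0.0169), np.float64(-0.0562), np.float64(0.1396)]
0.65 [np.float64(-0.0193), np.float64(-0.0643), np.float64(0.1492)]
0.7 [np.float64(-0.0219), np.float64(-0.0728), np.float64(0.1584)]
```

View pics/w5.png

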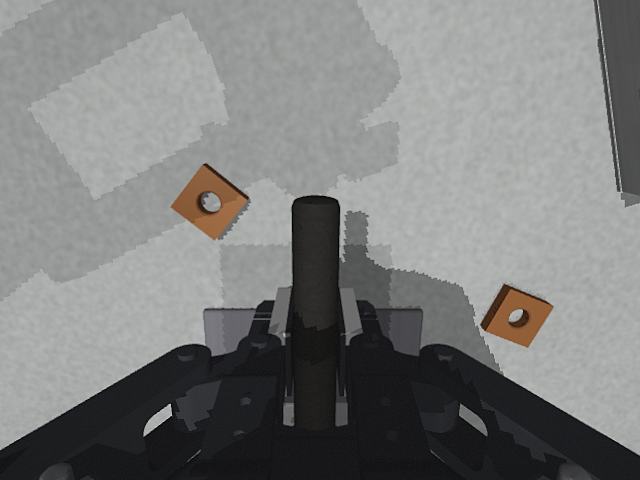

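The grip holds on the bar (gap about 15 mm). I'll start lifting along the arc.

>>> {"method": "apply_moves", "body": {"series": [[0,[0,0,0.006],0],[0,[-0.001,-0.002,0.013],0],[0,[-0.001,-0.003,0.019],0],[0,[-0.001,-0.004,0.025],0],[0,[-0.001,-0.004,0.025],0]]}}

```text
time: 5.78
tool_pos: [630.1, 208.9, 161.7]
tcp_rot: [179.5, -0.0, 73.1]
ft_force: [-1.8, -0.2, -6.5]
finger_gap: 14.8
```

Run:
```python
from fit import *
s=sense(); print(s["time"],s["tool_pos"],s["tcp_rot"],s["finger_gap"],s["ft_force"])
p=optics.snapshot("side"); cv2.imwrite("pics/d6.png",cv2.resize(p["color"][100:350,215:515],None,fx=2.5,fy=2.5))
```

```text
5.775 [630.14112045 208.88664712 161.73620037] [ 1.79539793e+02 -3.40499081e-02  7.31381834e+01] 14.757115408959406 [-1.78917341 -0.17887206 -6.50430326]
```

View pics/d6.png

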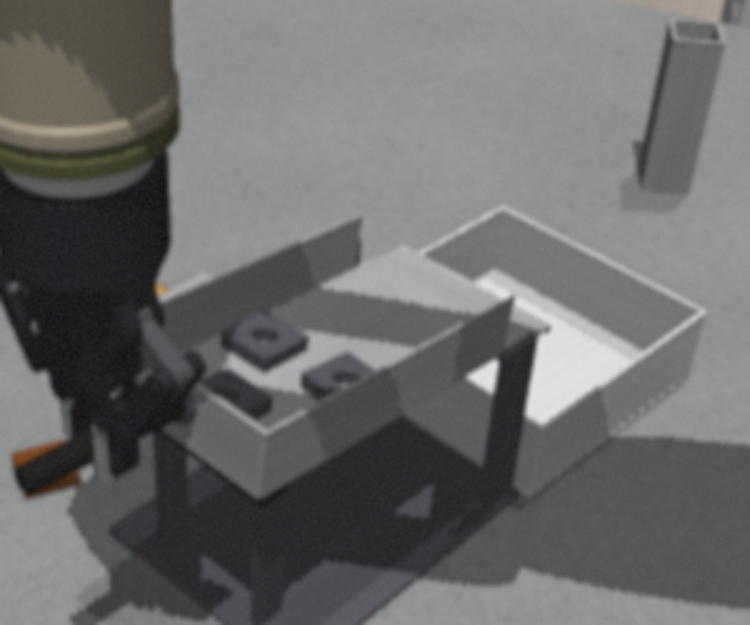

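The pan is rising and the plates are still in place. I'll carry on slowly.

>>> {"method": "apply_moves", "body": {"series": [[0,[0,-0.001,0.005],0],[0,[-0.001,-0.002,0.01],0],[0,[-0.001,-0.003,0.015],0],[0,[-0.001,-0.005,0.02],0],[0,[-0.002,-0.006,0.025],0]]}}

```text
time: 6.45
tool_pos: [628.2, 202.7, 186.6]
tcp_rot: [179.5, -0.0, 73.1]
ft_force: [-0.1, -2.9, -8.3]
finger_gap: 14.8
```

>>> {"method": "apply_moves", "body": {"series": [[0,[0,-0.001,0.005],0],[0,[-0.001,-0.003,0.01],0],[0,[-0.001,-0.005,0.014],0],[0,[-0.002,-0.007,0.019],0],[0,[-0.003,-0.008,0.024],0]]}}

```text
time: 7.08
tool_pos: [625.5, 194.1, 211.1]
tcp_rot: [179.5, 0.0, 73.1]
ft_force: [0.8, -4.4, -8.2]
finger_gap: 14.6
```

Run:
```python
from fit import *
s=sense(); print(s["time"],s["tool_pos"],s["tcp_rot"],s["finger_gap"],s["ft_force"])
p=optics.snapshot("side"); cv2.imwrite("pics/d7.png",cv2.resize(p["color"][100:350,215:515],None,fx=2.5,fy=2.5))
```

```text
7.075 [625.53673399 194.12190812 211.07543687] [1.79465952e+02 2.65332907e-03 7.31179159e+01] 14.563334966371848 [ 0.84927474 -4.41560993 -8.16060722]
```

View pics/d7.png

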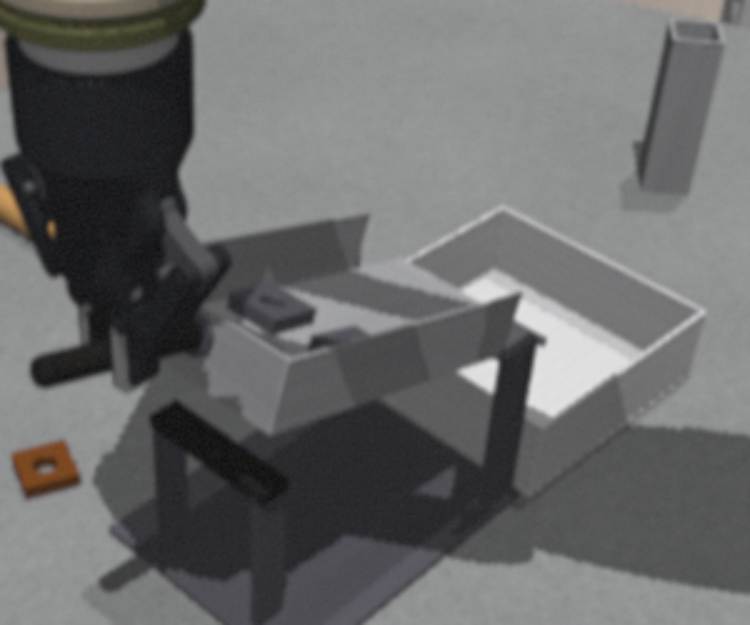

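>>> {"method": "apply_moves", "body": {"series": [[0,[0,-0.001,0.003],0],[0,[-0.001,-0.002,0.006],0],[0,[-0.001,-0.003,0.009],0],[0,[-0.002,-0.005,0.012],0],[0,[-0.002,-0.005,0.012],0]]}}

```text
time: 7.75
tool_pos: [623.8, 188.6, 224.3]
tcp_rot: [179.4, -0.0, 73.1]
ft_force: [-0.1, -3.2, -8.7]
finger_gap: 14.7
```

>>> {"method": "apply_moves", "body": {"series": [[0,[0,-0.001,0.002],0],[0,[-0.001,-0.002,0.005],0],[0,[-0.001,-0.004,0.008],0],[0,[-0.002,-0.005,0.011],0],[0,[-0.002,-0.005,0.011],0]]}}

```text
time: 8.38
tool_pos: [622.1, 183.2, 235.9]
tcp_rot: [179.3, -0.0, 73.1]
ft_force: [1.4, -4.2, -7.9]
finger_gap: 14.8
```

Run:
```python
from fit import *
s=sense(); print(s["time"],s["tool_pos"],s["tcp_rot"],s["finger_gap"],s["ft_force"])
p=optics.snapshot("side"); cv2.imwrite("pics/d8.png",cv2.resize(p["color"][100:350,215:515],None,fx=2.5,fy=2.5))
p=optics.snapshot("scene"); cv2.imwrite("pics/s8.png",cv2.resize(p["color"][80:330,150:450],None,fx=2.5,fy=2.5))
```

```text
8.375 [622.12937038 183.24434029 235.88760484] [ 1.79342786e+02 -3.00585293e-03  7.30723097e+01] 14.8285117394673 [ 1.4255762  -4.15894176 -7.90461074]
```

View pics/d8.png

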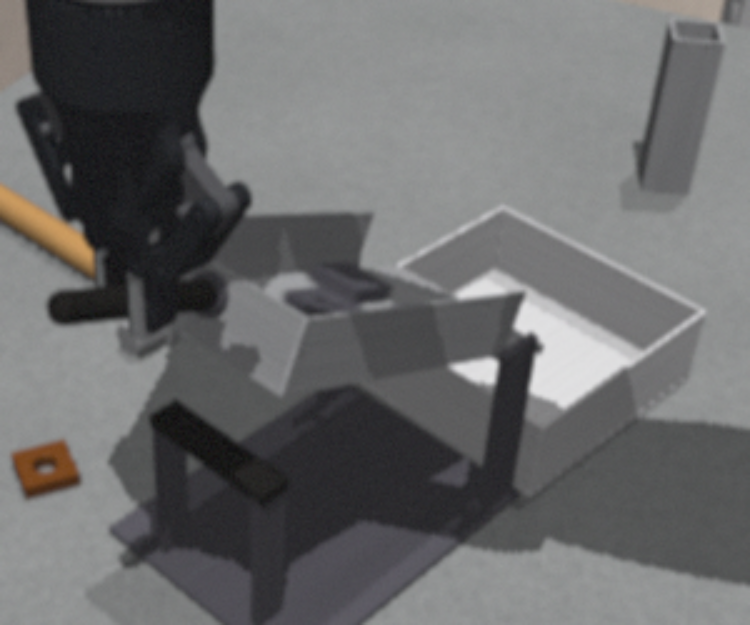

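View pics/s8.png

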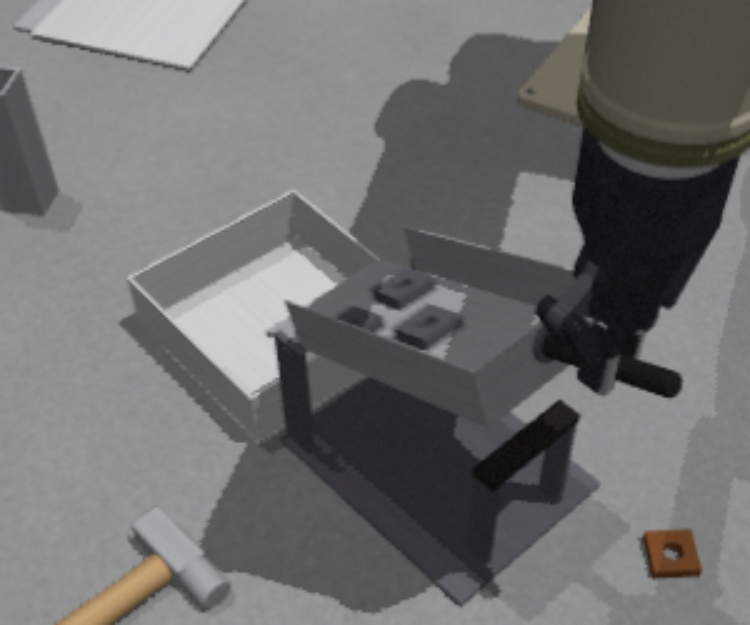

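Plates are sliding at about 0.4 rad, so I'll hold here.

>>> {"method": "apply_moves", "body": {"series": [[0,[0,0,0],0],[0,[0,0,0],0],[0,[0,0,0],0],[0,[0,0,0],0],[0,[0,0,0],0]]}}

```text
time: 9.1
tool_pos: [622.2, 183.4, 235.6]
tcp_rot: [179.3, -0.0, 73.1]
ft_force: [1.0, -4.6, -7.9]
finger_gap: 15.3
```

Run:
```python
from fit import *
s=sense(); print(s["time"],s["tool_pos"],s["tcp_rot"],s["finger_gap"],s["ft_force"])
p=optics.snapshot("side"); cv2.imwrite("pics/d9.png",cv2.resize(p["color"][100:350,215:515],None,fx=2.5,fy=2.5))
p=optics.snapshot("scene"); cv2.imwrite("pics/s9.png",cv2.resize(p["color"][80:330,150:450],None,fx=2.5,fy=2.5))
```

```text
9.1 [622.18778825 183.37922759 235.58928948] [ 1.79345199e+02 -9.02157768e-03  7.30756829e+01] 15.265695731491446 [ 0.97043567 -4.55462754 -7.89222697]
```

View pics/d9.png

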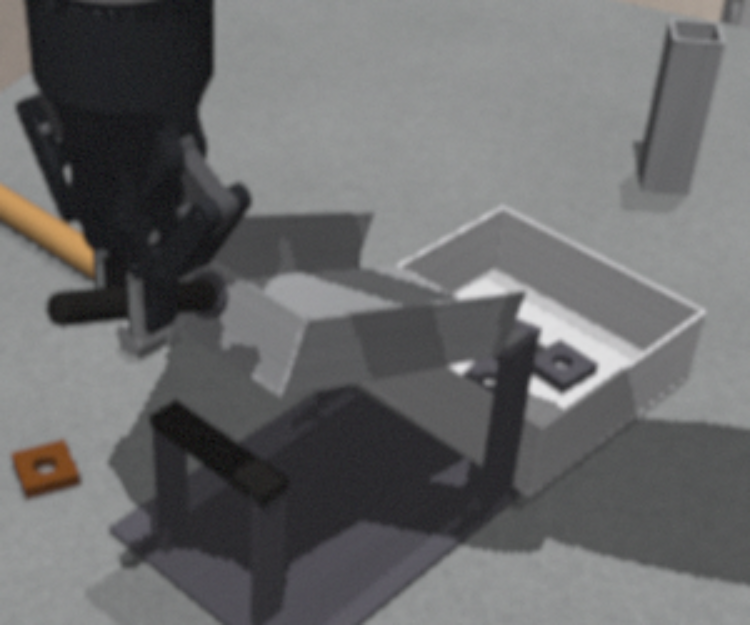

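View pics/s9.png

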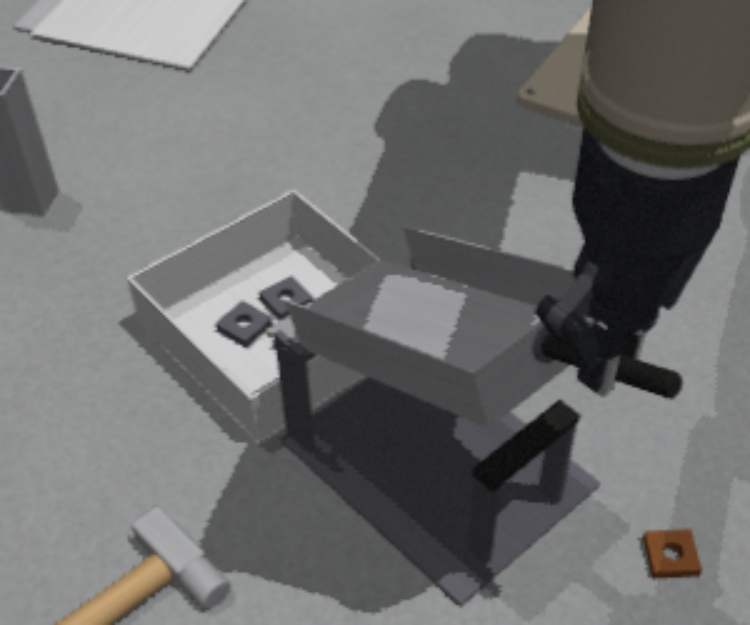

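Two plates are in the bin at (245,322) and (288,297), scene crop. The third may be caught near the upright at (300,340), so I'll enlarge that.

Run:
```python
from fit import *
a=optics.snapshot("scene")["color"][170:240,200:310]; b=optics.snapshot("side")["color"][190:290,375:485]
cv2.imwrite("pics/z10.png",np.vstack([cv2.resize(a,(660,420),interpolation=cv2.INTER_CUBIC)]))
cv2.imwrite("pics/y10.png",cv2.resize(b,(660,600),interpolation=cv2.INTER_CUBIC))
```

```text
(no output)
```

View pics/z10.png

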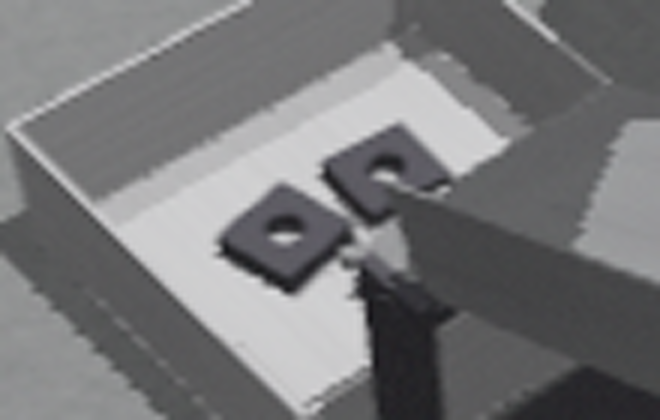

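View pics/y10.png

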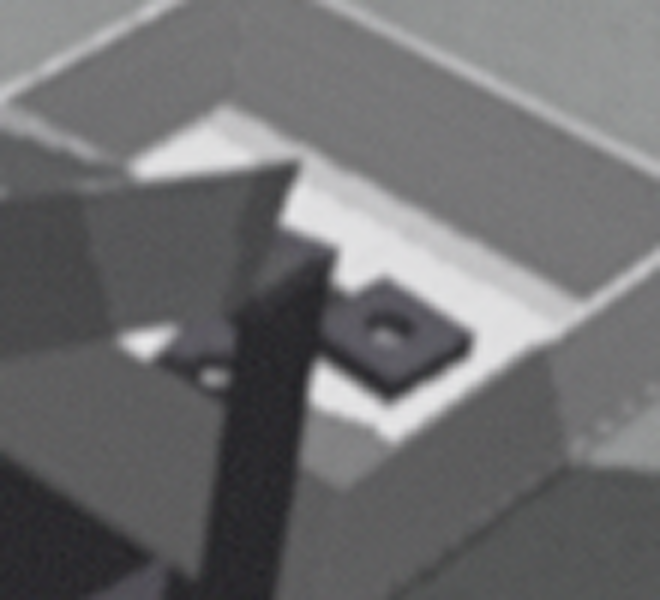

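The third plate is either under the gate or resting on it. Tipping further towards 0.65 should clear it.

>>> {"method": "apply_moves", "body": {"series": [[0,[-0.001,-0.003,0.006],0],[0,[-0.002,-0.006,0.011],0],[0,[-0.003,-0.009,0.016],0],[0,[-0.004,-0.013,0.022],0],[0,[-0.005,-0.016,0.027],0]]}}

```text
time: 9.93
tool_pos: [617.2, 167.2, 263.1]
tcp_rot: [179.3, -0.0, 73.1]
ft_force: [2.2, -3.6, -7.1]
finger_gap: 14.5
```

>>> {"method": "apply_moves", "body": {"series": [[0,[-0.001,-0.004,0.005],0],[0,[-0.002,-0.007,0.01],0],[0,[-0.003,-0.011,0.015],0],[0,[-0.004,-0.013,0.018],0],[0,[-0.004,-0.013,0.018],0]]}}

```text
time: 10.55
tool_pos: [613.1, 153.8, 281.1]
tcp_rot: [179.3, 0.0, 73.1]
ft_force: [0.5, -3.3, -7.6]
finger_gap: 14.6
```

Run:
```python
from fit import *
s=sense(); print(s["time"],s["tool_pos"],s["tcp_rot"],s["finger_gap"],s["ft_force"])
p=optics.snapshot("side"); cv2.imwrite("pics/d11.png",cv2.resize(p["color"][140:290,335:515],None,fx=4,fy=4,interpolation=cv2.INTER_CUBIC))
p=optics.snapshot("scene"); cv2.imwrite("pics/s11.png",cv2.resize(p["color"][150:300,190:390],None,fx=4,fy=4,interpolation=cv2.INTER_CUBIC))
```

```text
10.55 [613.06013554 153.78687301 281.08770432] [1.79341556e+02 4.15116099e-03 7.30531341e+01] 14.64767221397049 [ 0.53728386 -3.33509443 -7.606466  ]
```

View pics/d11.png

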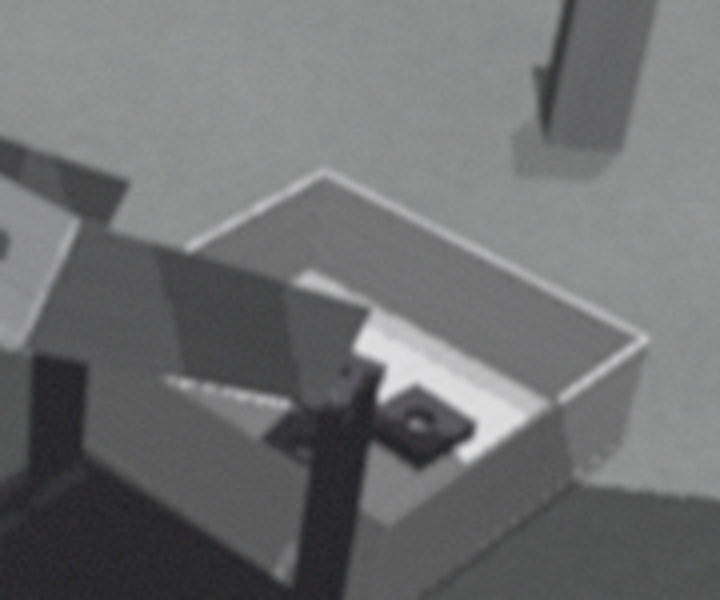

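View pics/s11.png

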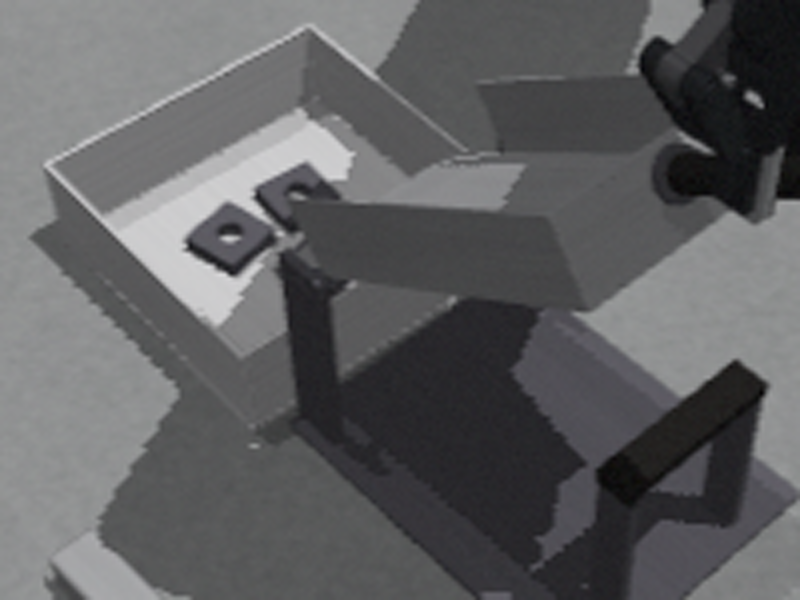

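Run:
```python
from fit import *
q=np.load("q.npy")
ps=optics.snapshot("scene"); pd=optics.snapshot("side")
def ray(p,u,z):
    k=cv2.undistortPoints(np.array([[u]],float),np.array(p["intrinsics"],float),np.array(p["distortion"],float))[0,0]
    c=w(p,[0,0,0]); d=w(p,[k[0],k[1],1])-c; return c+d*(z-c[2])/d[2]
sides=lambda W:((proj(pd,W)[0]-[335,140])*4).round()
for u in [(247.8,208),(265,196.7)]:
    W=ray(ps,u,13); print("scene plate",W.round(),sides(W))
for u in [(420,423),(300,445),(362,362)]:
    U=np.array(u)/4+[335,140]
    for z in (13,115): 
        W=ray(pd,U,z); print("side",u,z,W.round(),"scene",((proj(ps,W)[0]-[190,150])*4).round())
# uprights tops and pan hinge ends
for L in [[70,0,11],[-70,0,11],[60,0,0]]: print(L,sides(T(q,L)),((proj(ps,T(q,L))[0]-[190,150])*4).round())
# bin rim corners side z~62
for u in [(325,170),(650,338)]: print("bin rim",ray(pd,np.array(u)/4+[335,140],62).round())
for u in [(48,163),(310,27)]: print("bin rim sc",ray(ps,np.array(u)/4+[190,150],62).round())
```

```text
scene plate [ 540. -163.   13.] [323. 370.]
scene plate [ 492. -150.   13.] [416. 419.]
side (420, 423) 13 [ 489. -148.   13.] scene [306. 186.]
side (420, 423) 115 [463. -20. 115.] scene [530. 102.]
side (300, 445) 13 [ 530. -108.   13.] scene [325. 257.]
side (300, 445) 115 [496.  13. 115.] scene [555. 165.]
side (362, 362) 13 [ 527. -178.   13.] scene [225. 207.]
side (362, 362) 115 [493. -44. 115.] scene [458. 121.]
[70, 0, 11] [ 63. 233.] [299. 264.]
[-70, 0, 11] [348. 389.] [518. 122.]
[60, 0, 0] [ 80. 266.] [318. 269.]
bin rim [ 576. -247.   62.]
bin rim [ 409. -189.   62.]
bin rim sc [ 583. -245.   62.]
bin rim sc [ 420. -187.   62.]
```

The side-view plate at (300,445) works out to (530,-108) on the bin floor. That makes three plates in the bin: (540,-163), (492,-150) and (530,-108). Now I'll lower gently along the arc.

>>> {"method": "apply_moves", "body": {"series": [[0,[0.001,0.004,-0.005],0],[0,[0.003,0.009,-0.012],0],[0,[0.005,0.015,-0.02],0],[0,[0.007,0.023,-0.032],0],[0,[0.009,0.03,-0.044],0]]}}

```text
time: 11.38
tool_pos: [622.8, 185.3, 236.5]
tcp_rot: [179.3, -0.1, 73.1]
ft_force: [2.9, 0.4, -3.6]
finger_gap: 14.9
```

>>> {"method": "apply_moves", "body": {"series": [[0,[0.002,0.006,-0.011],0],[0,[0.003,0.011,-0.023],0],[0,[0.005,0.015,-0.035],0],[0,[0.006,0.019,-0.047],0],[0,[0.006,0.021,-0.055],0]]}}

```text
time: 12.0
tool_pos: [629.4, 207.1, 180.9]
tcp_rot: [179.2, -0.1, 73.1]
ft_force: [4.7, 3.7, -3.5]
finger_gap: 14.7
```

Run:
```python
from h import *
s=sense(); print(s["tool_pos"],np.array([631.4,213,136.4])-s["tool_pos"],s["ft_force"],s["finger_gap"])
```

```text
[629.42563225 207.05569384 180.89559265] [  1.97436775   5.94430616 -44.49559265] [ 4.72847892  3.71015247 -3.52312329] 14.718531130786772
```

>>> {"method": "apply_moves", "body": {"series": [[0,[0.001,0.003,-0.01],0],[0,[0.001,0.004,-0.02],0],[0,[0.002,0.005,-0.028],0],[0,[0.002,0.006,-0.035],0],[0,[0.002,0.006,-0.038],0]]}}

```text
time: 12.62
tool_pos: [631.5, 213.5, 142.3]
tcp_rot: [179.2, -0.2, 73.1]
ft_force: [2.5, 7.0, -2.9]
finger_gap: 15.0
```

>>> {"method": "apply_moves", "body": {"series": [[0,[0,0,-0.002],0],[0,[0,0,-0.004],0],[0,[0,0,-0.006],0],[0,[0,0,-0.006],0]]}}

```text
time: 13.12
tool_pos: [631.8, 213.8, 141.6]
tcp_rot: [179.1, -0.2, 73.2]
ft_force: [-17.5, -1.5, 28.1]
finger_gap: 14.7
```

Run:
```python
from fit import *
s=sense(); print(s["tool_pos"],np.array([631.4,213,136.4])-s["tool_pos"],s["ft_force"],s["finger_gap"])
p=optics.snapshot("side"); cv2.imwrite("pics/d12.png",cv2.resize(p["color"][100:350,215:515],None,fx=2.5,fy=2.5))
```

```text
[631.75344508 213.80616237 141.56266232] [-0.35344508 -0.80616237 -5.16266232] [-17.52111663  -1.46829738  28.05504993] 14.737526289746205
```

View pics/d12.png

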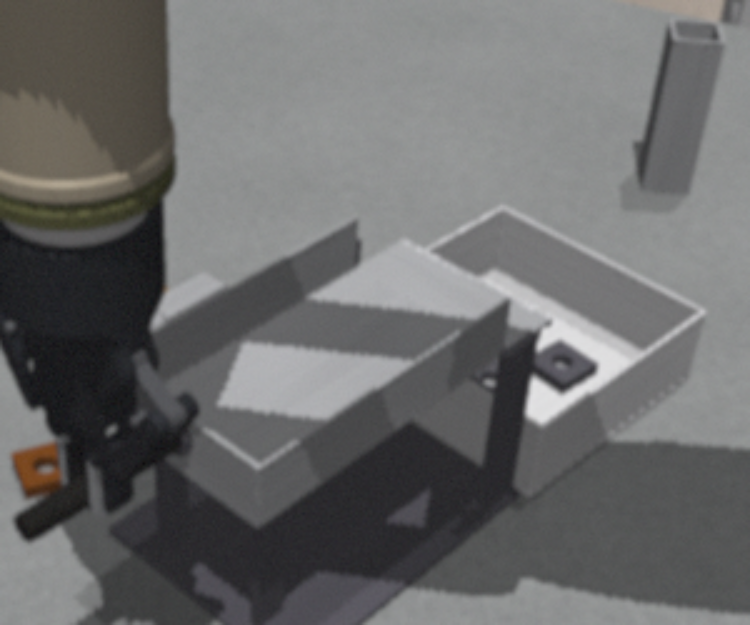

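The pan is back on its stop: the rim corner at (262,467) is where it was at the start, and the upward force confirms it. I'll relax, open and rise.

>>> {"method": "apply_moves", "body": {"series": [[0,[0,0,0.002],0],[0.4,[0,0,0.002],0],[0.6,[0,0,0.002],0],[0.6,[0,0,0.002],0],[0.6,[0,0,0.002],0]]}}

```text
time: 13.8
tool_pos: [631.7, 213.6, 143.2]
tcp_rot: [179.1, -0.2, 73.1]
ft_force: [-0.2, 0.0, 0.6]
finger_gap: 50.8
```

>>> {"method": "apply_moves", "body": {"series": [[0.6,[0,0,0.01],0],[0.6,[0,0,0.03],0],[0.6,[0,0,0.07],0],[0.6,[0,0,0.12],0],[0.6,[0,0,0.16],0]]}}

```text
time: 14.42
tool_pos: [632.2, 213.8, 307.9]
tcp_rot: [178.9, -0.3, 73.1]
ft_force: [0.4, 0.8, 0.6]
finger_gap: 50.9
```

Run:
```python
from fit import *
s=sense(); print(s["time"],s["tool_pos"],s["ft_force"],s["finger_gap"])
p=optics.snapshot("side"); cv2.imwrite("pics/d13.png",cv2.resize(p["color"][100:350,215:515],None,fx=2.5,fy=2.5))
p=optics.snapshot("scene"); cv2.imwrite("pics/s13.png",cv2.resize(p["color"][80:330,150:450],None,fx=2.5,fy=2.5))
```

```text
14.425 [632.18469175 213.76886705 307.92659998] [0.39743551 0.75993492 0.60360382] 50.883699491112544
```

View pics/d13.png

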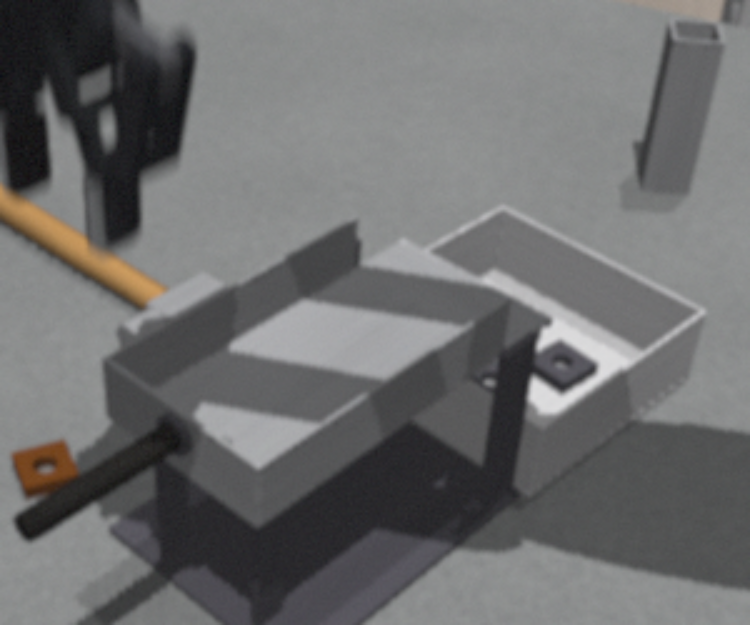

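View pics/s13.png

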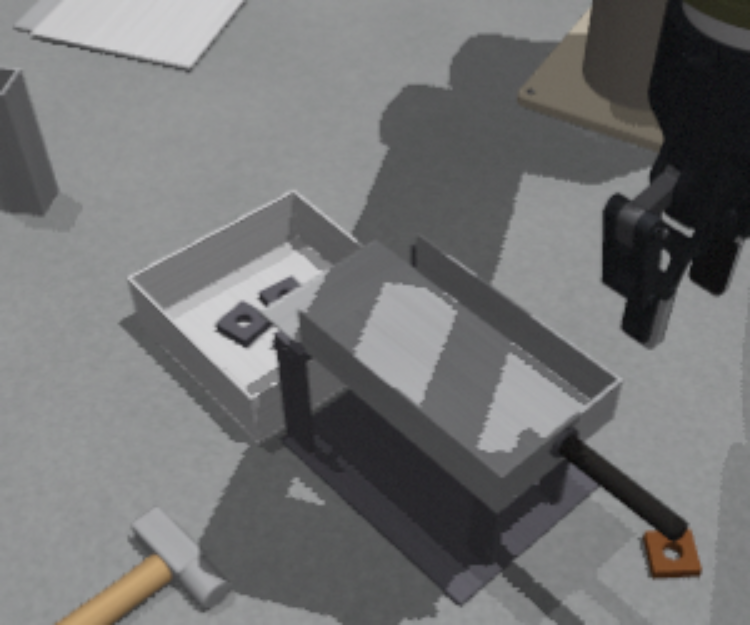

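The pan is level and empty. Two plates show clearly in the bin and the third shows only partly (side 490,380). I have time to confirm it from above with the wrist camera.

>>> {"method": "apply_moves", "body": {"series": [[0.6,[-0.02,-0.05,0.03],0],[0.6,[-0.04,-0.1,0.05],0],[0.6,[-0.06,-0.16,0.05],0],[0.6,[-0.08,-0.22,0.05],0],[0.6,[-0.1,-0.28,0.05],0]]}}

```text
time: 15.15
tool_pos: [534.0, -65.2, 364.2]
tcp_rot: [178.4, -0.6, 73.2]
ft_force: [1.2, -1.1, 0.1]
finger_gap: 51.0
```

>>> {"method": "apply_moves", "body": {"series": [[0.6,[-0.01,-0.05,0],0],[0.6,[-0.02,-0.11,0],0],[0.6,[-0.02,-0.16,0],0],[0.6,[-0.02,-0.16,0],0]]}}

```text
time: 15.65
tool_pos: [513.1, -228.5, 364.7]
tcp_rot: [178.3, -0.6, 72.9]
ft_force: [0.3, 0.4, 0.6]
finger_gap: 50.8
```

Run:
```python
from fit import *
p=optics.snapshot("wrist"); cv2.imwrite("pics/w14.png",p["color"])
for d in spotter.search_frame(p,"plate_a_center"): print(d["p"],w(p,d["xyz"]).round())
for P in [(540,-163,13),(492,-150,13),(530,-108,13)]: print(proj(p,P).round())
```

```text
0.82 [ 494. -152.   12.]
[[312. 122.]]
[[269. 123.]]
[[289.  76.]]
```

View pics/w14.png

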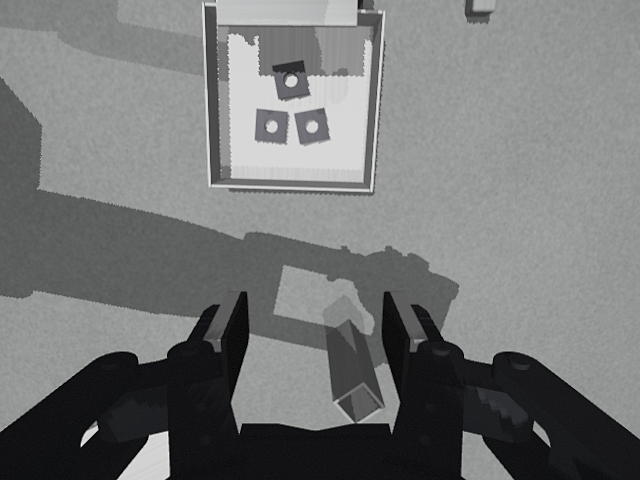

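All three plates lie flat in the bin, at (291,82), (271,126) and (312,126), and the arm touches nothing. I'm handing in.

```bash
python3 -c "
from bench import hand_in; print(hand_in())"
```

```text
the job is handed in; nothing more can be done
None
```

The job is handed in after about 16 s of robot time. All three plates are in the bin and the pan is back level; no verdict is reported.

- **What I did:** I pushed the gate down from inside the pan with closed fingers. Then I gripped the handle and tipped the pan slowly to about 0.6 rad; the plates slid out at about 0.4 rad. I lowered it along its arc onto its stop, let go and moved the arm away.
- **Plates and contact:** The last wrist picture shows all three plates flat inside the bin, well within the walls, with the arm clear of everything. Positions come from the fixed cameras, and the wrist picture agrees.
- **Pan and gate:** The side picture shows the pan empty, its rim corner where it was at the start, and the gate still down.
- **Disagreements:** In that wrist picture the network reported only one of the three plates, though all three are plainly visible. The bar slid about 5 mm in the pads during the tip. The tool pressed down with about 28 N when the pan reached its stop, under the 40 N limit.

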